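# Shield and vent the tube heater

## Robot

A 6-joint arm with a two-finger parallel gripper is mounted at the origin on the work surface. World frame = base frame: x ahead of the robot, y to its left, z up, the work surface at z = 0. Lengths are in mm, angles in rad, forces in N, time in s.
With the tool pointing down it reaches from about 275 to 1000 mm from the base axis. Payload 8.4 kg.
Tool frame: the origin (TCP) lies midway between the tips of the shut fingers; the grasp point (between the pads) lies 19 mm behind it (r.grip_point_offset is the distance from the TCP to the grasp point, in mm); z points along the fingers, x is the direction in which the jaws open and shut, and the axes are right-handed (so a half turn about z gives the same grasp; the last joint's range is limited). The gripper opens to 85 mm and grips with 20 to 120 N. Pads are 22 mm wide; open, the fingers measure 114 mm over their backs; the gripper's body (76 mm by 85 mm) begins 54 mm behind the grasp point. The pads swing forward as they close: fully open they stand 13 mm farther back than shut.
Start: joints at [1.344, 0.353, 1.633, -0, 1.155, -0.002], TCP at [139.318, 609.277, 231.281] pointing down, gripper open.
Joint ranges: [-2.63, 2.63], [-0.92, 2.1], [0.06, 2.66], [-1.3, 4.44], [0, 2.69], [-3.02, 3.02]. Speed limits (rad/s): [2.22, 2.22, 2.79, 3.14, 3.14, 3.14].

## Interface

Orientations are given as [roll, pitch, yaw] about the fixed x, y, z axes, in that order (R = Rz(yaw) Ry(pitch) Rx(roll)).
In Python, from rig import monitor, vision, sign_off, r gives the robot as it stands.
- The arm moves only by the shell command python3 -m inch 'ROWS' [FORCE]. ROWS is JSON, a list of rows, each an object with "dp": the shift along the tool's x, y, z in mm, a list of three; "angular": the turn, a rotation vector about the tool's x, y, z in rad, a list of three; "fingers": the closure in counts, from 0 (fully open) to 255 (shut). A call has 1 to 12 rows; each row is the pose to reach, as a shift and turn from the pose commanded when the call began, along the tool's axes at that moment; what a row does not reach only later rows make up. A row lasts 1/12 s, in which the tool goes at most 41.7 mm and 7.16 degrees, less where a joint would pass 70% of its speed; a pose out of reach is approached as far as the arm can. A call with a gripper value outside its range is refused whole. The fingers move at their own pace and stop on an object; FORCE is the grip in N (left out, the last holds). Time passes only in rows, so rows that repeat a pose let the fingers close. It gives the time, the measured TCP pose, the force and the opening at its end, in the units of the state.
- monitor.sense(): the state, without advancing time (a new reading comes with each control period).
- vision.grab_frame(name): name is "side" or "top" or "wrist"; returns (picture, depth): 420x560x3 uint8, blue, green, red; 420x560 float32, mm along the optical axis (not along the pixel's ray), 0 where there is no reading.
- vision.camera_params(name): a dict with "fx", "fy", "cx", "cy" (pixels), "R" (3x3) and "t" (3): a world point X has camera coordinates R X + t. Camera axes: x right, y down, z forward; pixel columns grow to the right and rows downward; lengths in mm; the calibration is good to about 2 mm. A picture is of the moment at which its call begins: read the wrist's pose just before it. camera_params takes no time and is no camera call; for the wrist camera it gives the pose at the moment of the call.
- sign_off(): hands the job in, once; it reports no verdict.
The state is a dict: "clock": time; "qpos": joint angles; "qvel": joint speeds; "joint_efforts": joint torques, N m; "eef_pos": TCP position; "tcp_rot": TCP orientation; "contact_force": force on the tool from outside, world axes, zero at the start; "wrist_torque": the same for the moment, N m; "opening": opening from 0.0 (shut) to 1.0 (fully open).
Only numpy, scipy, OpenCV 4.12 (cv2) and the standard library are available. Lean on these libraries where they do the work, as an engineer would, in place of code of your own. Each camera call takes 0.05 s, during which the arm holds its last target.

## Task

Fold the amber safety screen up until it stands upright, and only then lift the tube heater's lid with the gripper and hold it open at about 50 degrees so that the tubes can be inspected. The lid falls shut if let go, so finish while still holding it there, with the screen still upright. Leave everything else on the bench where it is.

Things in the scene. Friction and masses are not known exactly. Their poses are not given: they have to be found in the camera images.
- lid (a joint): Opening angle of the heater's lid, rad: 0 closed (level), 1.4 fully open; 0.87 is 50 degrees. The lid (about 0.4 kg, with a weak closing spring) falls shut from every angle when let go; 1 to 4 N at the tab lifts it.
- lid_tab (a point): Grip point in the yellow tab on the grey lid of the white tube heater, mid front edge (nearer the robot). Upright plate: 12 mm thick along this frame's y, 30 mm along x, 50 mm high along z (foot on the lid 30 mm below this point, top 20 mm above). Frame turns with the lid: z out of its top face, x towards the hinge. Pinched by its 12 mm sides it can pivot in the fingers.
- lid_hinge (a point): Middle of the lid's hinge axis (this frame's y), at the heater's rear top edge. In this frame, which turns with the lid, lid_tab lies at (-205, 0, 48) mm; a positive turn about y opens. Lid 226 x 250 x 18 mm; heater fixed to the bench, 240 x 260 mm, 103 mm tall under the lid.
- screen (a joint): Fold angle of the safety screen, rad: 0 lying level to the side, 1.57 upright, end stop at 2.1 (leaning over towards the heater). Stiff hinge: the screen stays where it is left; it takes about 3 to 6 N at the tab to move.
- screen_tab (a point): Grip point in the black tab mid free edge of the orange-framed amber screen. Plate 12 mm thick along this frame's x (parallel to the hinge), 30 mm along y, 50 mm along z (foot on the screen 30 mm below this point, top 20 mm above). Frame turns with the screen: z out of the face on top when flat, y towards the hinge. Pinched by its 12 mm sides it can pivot in the fingers.
- screen_hinge (a point): Middle of the screen's hinge axis (this frame's x), 34 mm above the bench, on a low steel foot fixed to the bench. In this frame, which turns with the screen, screen_tab lies at (0, -122, 32.5) mm; a negative turn about x folds it up. Panel 240 mm along the hinge, reaching 142 mm from it, 5 mm thick (frame 8 mm).
- flask: Bystander, to be left alone: empty conical glass flask, 82 mm wide, 122 mm tall. Origin at the centre of its underside.
- beaker: Bystander, to be left alone: empty glass beaker, 72 mm wide, 95 mm tall. Origin at the centre of its underside.
- jar: Bystander, to be left alone: amber jar with white cap, 66 mm wide, 110 mm tall. Origin at the centre of its underside.
- dropper: Bystander, to be left alone: small red dropper bottle with black cap, 40 mm wide, 85 mm tall. Origin at the centre of its underside.
- dish: Bystander, to be left alone: clear closed culture dish, 90 mm wide, 16 mm tall. Origin at the centre of its underside.
- rack: Bystander, to be left alone: white rack of empty test tubes, 210 x 75 mm, 131 mm tall. Origin at the centre of its underside.

How it is judged:
By the outcome, as a careful person would: the job done as asked, in the order asked, and still so for the second after the job is handed in, while the arm keeps its last pose, push and grip.
It also fails if it takes over 58 s, if anything falls off the work surface, if the arm or the gripper's body presses on something with over 40 N, if the wrist force passes 120 N, or if a joint passes its speed limit or range.

## Working session

There is one attempt and no reset: what is moved stays moved. The work goes in short steps, Python scripts to look and compute and a shell command to move; the robot and the scene stay as the last step left them, time stands still between calls to the robot, and variables do not carry over. Pictures are saved under pics/ and viewed, and the job is handed in when it is done.

```bash
ls; mkdir -p pics; python3 - <<'E'
from rig import monitor, vision, r
import cv2,numpy as np
s=monitor.sense(); print(s)
print(r.grip_point_offset)
for n in("top","side","wrist"):
    p=vision.camera_params(n); print(n,p)
    im,d=vision.grab_frame(n); cv2.imwrite(f"pics/{n}0.png",im); np.save(f"pics/{n}0.npy",d)
E
```

```text
pics
{'clock': 0.0, 'qpos': array([ 1.34360071e+00,  3.53644203e-01,  1.63411719e+00,  6.26670358e-06,
        1.15521397e+00, -2.40127969e-03]), 'qvel': array([-5.51264471e-04, -7.85098471e-04, -9.66871417e-04, -3.83117901e-05,
        1.04215839e-03,  7.16931176e-04]), 'joint_efforts': array([-1.42100162e-04, -6.05238318e+01, -3.42073131e+01,  1.35189171e-04,
        9.02819680e-03, -1.41689975e-05]), 'eef_pos': array([139.20903412, 608.81671493, 230.57139887]), 'tcp_rot': array([-3.14158360e+00,  1.38269752e-03,  1.34599946e+00]), 'contact_force': array([-0.78393154,  0.09474632,  0.01177588]), 'wrist_torque': array([-0.00128524,  0.02745916,  0.01283418]), 'opening': 1.0028398547276203}
18.700000000000003
top {'fx': 535.4578760328318, 'fy': 535.4578760328318, 'cx': 274.1407014000611, 'cy': 213.6618995578521, 'R': array([[-0.02364683, -0.999689  , -0.00792081],
       [-0.98344679,  0.02468492, -0.17950786],
       [ 0.17964756,  0.00354491, -0.98372465]]), 't': array([  14.07050346,  517.11429669, 1682.99595615])}
side {'fx': 512.7848207535193, 'fy': 512.7848207535193, 'cx': 280.29082651247853, 'cy': 202.6460533965557, 'R': array([[-0.85008628, -0.52649307,  0.01258444],
       [-0.3911996 ,  0.61528012, -0.68439262],
       [ 0.35258501, -0.5867158 , -0.72900506]]), 't': array([ 444.33666049,  299.2102719 , 1696.70101592])}
wrist {'fx': 299.9567527256322, 'fy': 299.9567527256322, 'cx': 280.30370101513074, 'cy': 210.11714009074333, 'R': array([[ 0.22252245,  0.9749263 , -0.00157368],
       [ 0.93674989, -0.21336102,  0.27744679],
       [ 0.27015441, -0.06321229, -0.96073972]]), 't': array([-624.1403593 ,  -36.21528565,  380.77774099])}
```

View pics/top0.png

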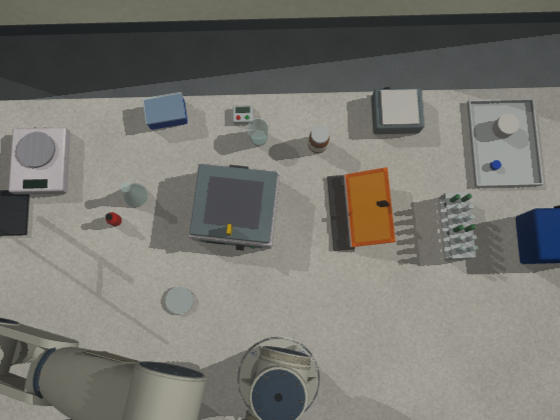

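View pics/side0.png

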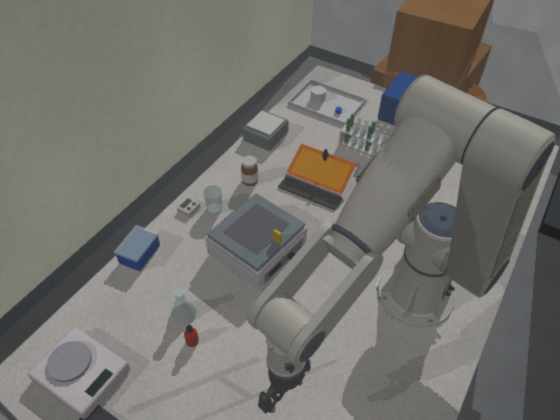

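View pics/wrist0.png

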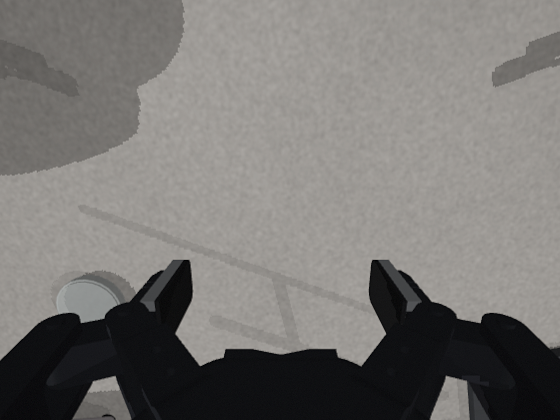

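Top view: heater at about (234,205) with yellow tab at (229,229). Orange screen at (370,208), its hinge strip on the left (342,212), black tab at (383,203). Rack just to its right at (458,226). Now I'll measure these.

```bash
cat > h.py <<'E'
import numpy as np, cv2
from rig import vision, monitor
def back(p,d,uv):
    uv=np.atleast_2d(uv).astype(float); u,v=uv[:,0],uv[:,1]
    z=d[v.astype(int),u.astype(int)]
    c=np.c_[(u-p['cx'])/p['fx']*z,(v-p['cy'])/p['fy']*z,z]
    return (c-p['t'])@p['R']
def plane(p,uv,h):
    uv=np.atleast_2d(uv).astype(float)
    c=np.c_[(uv[:,0]-p['cx'])/p['fx'],(uv[:,1]-p['cy'])/p['fy'],np.ones(len(uv))]
    dr=c@p['R']; o=-p['R'].T@p['t']
    s=(h-o[2])/dr[:,2]; return o+dr*s[:,None]
def proj(p,X):
    c=np.atleast_2d(X)@p['R'].T+p['t']; return np.c_[c[:,0]/c[:,2]*p['fx']+p['cx'],c[:,1]/c[:,2]*p['fy']+p['cy']]
E
python3 - <<'E'
from h import *
for n in ("top","side"):
    im=cv2.imread(f"pics/{n}0.png"); d=np.load(f"pics/{n}0.npy"); p=vision.camera_params(n)
    hsv=cv2.cvtColor(im,cv2.COLOR_BGR2HSV)
    for nm,lo,hi in (("yellow",(20,150,120),(32,255,255)),("orange",(5,180,120),(19,255,255))):
        m=cv2.inRange(hsv,lo,hi); k,l,st,c=cv2.connectedComponentsWithStats(m)
        for i in range(1,k):
            if st[i,4]<15: continue
            v,u=np.where(l==i); P=back(p,d,np.c_[u,v])
            print(n,nm,st[i],"med",np.median(P,0).round(1),"lo",np.percentile(P,3,axis=0).round(1),"hi",np.percentile(P,97,axis=0).round(1))
            if nm=="orange" and st[i,4]>500:
                b=cv2.boxPoints(cv2.minAreaRect(np.c_[u,v].astype(np.float32))); print(b, plane(p,b,38).round(1))
    # box crop
im=cv2.imread("pics/top0.png")
c=cv2.resize(im[150:270,180:420],None,fx=3.3,fy=3.3,interpolation=cv2.INTER_CUBIC); cv2.imwrite("pics/topc.png",c)
im=cv2.imread("pics/side0.png")
c=cv2.resize(im[130:300,200:370],None,fx=3.3,fy=3.3,interpolation=cv2.INTER_CUBIC); cv2.imwrite("pics/sidec.png",c)
E
```

```text
top yellow [227 224   4   9  35] med [453.6 137.3 170.3] lo [442.9 133.3 160.8] hi [467.  142.9 177.1]
top orange [ 346  168   49   79 2997] med [ 522.1 -301.9   65.9] lo [ 415.1 -361.1   39. ] hi [ 639.2 -243.2   94.9]
[[344.00793 172.32346]
 [386.27075 167.75452]
 [394.25922 241.64764]
 [351.9964  246.21658]] [[ 651.4 -231.6   38. ]
 [ 663.3 -371.3   38. ]
 [ 417.9 -381.9   38. ]
 [ 406.5 -245.7   38. ]]
side yellow [274 230   7   5  21] med [450.2 141.9 168.8] lo [436.7 136.3 165. ] hi [460.7 146.7 175.6]
side orange [288 147  30  36 111] med [ 582.4 -251.2   44.3] lo [ 514.8 -331.4   33.7] hi [ 640.  -236.7   83.1]
side orange [317 158  38  35 411] med [ 449.2 -292.5   59.2] lo [ 410.7 -359.6   37. ] hi [ 496.6 -244.5   93.6]
```

View pics/topc.png

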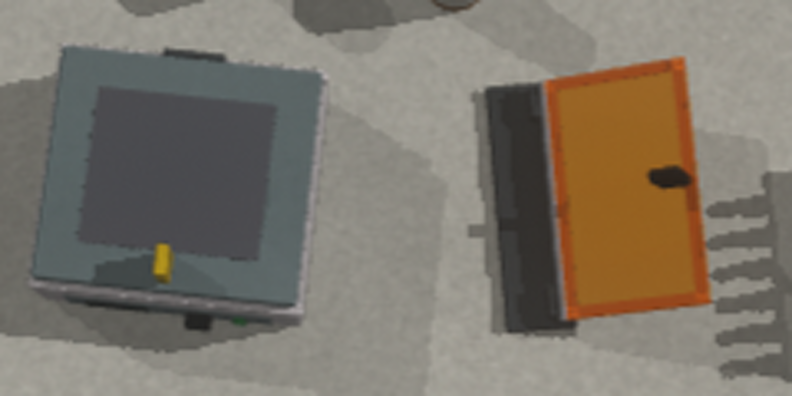

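View pics/sidec.png

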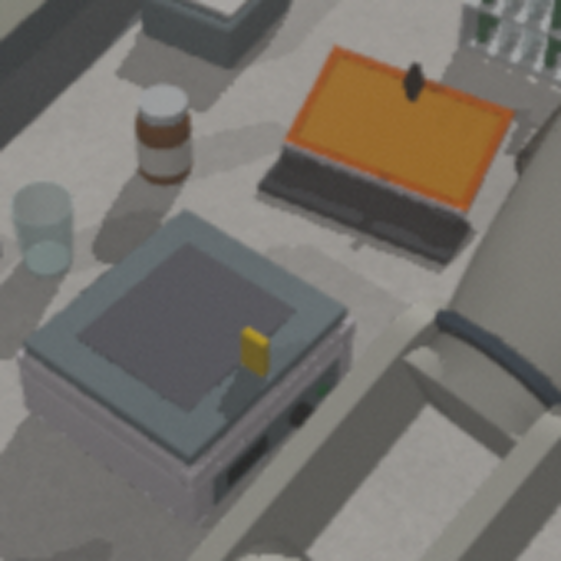

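The screen isn't flat: its free edge (top-view x≈390) is at about z 95, so the start fold is roughly 25°. I'll fit the plane, the hinge, the lid axes and the tab.

```bash
python3 - <<'E'
from h import *
im=cv2.imread("pics/top0.png"); d=np.load("pics/top0.npy"); p=vision.camera_params("top")
hsv=cv2.cvtColor(im,cv2.COLOR_BGR2HSV)
m=cv2.inRange(hsv,(5,180,120),(19,255,255)); m[:, :330]=0
me=cv2.erode(m,np.ones((3,3)))
v,u=np.where(me>0); P=back(p,d,np.c_[u,v])
A=np.c_[P[:,:2],np.ones(len(P))]
for _ in range(3):
    c=np.linalg.lstsq(A,P[:,2],rcond=None)[0]; r_=P[:,2]-A@c; k=abs(r_)<4; P,A=P[k],A[k]
n=np.r_[-c[:2],1]; n/=np.linalg.norm(n); print("normal",n,"tilt deg",np.degrees(np.arccos(n[2])),"res",r_.std())
ax=np.cross(n,[0,0,1]); ax/=np.linalg.norm(ax); ax*=np.sign(ax[0]); print("hinge dir from tilt",ax,np.degrees(np.arctan2(ax[1],ax[0])))
# box corners onto plane
b=cv2.boxPoints(cv2.minAreaRect(cv2.findNonZero(m)))
cn=cv2.approxPolyDP(cv2.convexHull(cv2.findNonZero(m)),4,True)[:,0]; print(cn)
o=-p['R'].T@p['t']
for uv in cn:
    dr=np.array([(uv[0]-p['cx'])/p['fx'],(uv[1]-p['cy'])/p['fy'],1])@p['R']
    s=(c[2]-o[2]+c[:2]@o[:2])/(dr[2]-c[:2]@dr[:2]); print(uv,(o+s*dr).round(1))
# black tab
bl=cv2.inRange(hsv,(0,0,0),(180,255,60)); bl[:, :372]=0; bl[:,395:]=0; bl[:190]=0; bl[:220]=bl[:220]; bl[220:]=0
v,u=np.where(bl>0);Q=back(p,d,np.c_[u,v]); print("blk",np.c_[u,v].mean(0),len(u)); print(np.c_[u,v,Q].round(0)[np.argsort(-Q[:,2])][:40])
# lid plane & box
g=cv2.inRange(hsv,(80,30,40),(110,140,160)); g[:, :185]=0; g[:,285:]=0;g[:160]=0;g[252:]=0
kk,l,st,cc=cv2.connectedComponentsWithStats(g);i=1+st[1:,4].argmax(); mm=(l==i).astype(np.uint8)
hull=cv2.convexHull(cv2.findNonZero(mm)); q=cv2.boxPoints(cv2.minAreaRect(hull)); print(q)
v,u=np.where(mm>0);L=back(p,d,np.c_[u,v]); print("lid z",np.percentile(L[:,2],[5,50,95]))
print(plane(p,q,np.median(L[:,2])).round(1))
s=cv2.approxPolyDP(hull,4,True)[:,0]; print(s,plane(p,s,np.median(L[:,2])).round(1))
# bystanders
T=back(p,d,np.stack(np.meshgrid(range(560),range(420)),-1).reshape(-1,2)).reshape(420,560,3); np.save("pics/T.npy",T)
for nm,(a,bb,cc2,dd) in dict(rack=(436,480,190,265),dish=(160,196,285,318),lid_all=(185,285,160,255)).items():
    R=T[cc2:dd,a:bb].reshape(-1,3); R=R[R[:,2]>10]; print(nm,np.percentile(R,[2,98],axis=0).round(0))
E
```

```text
normal [ 0.20275981 -0.34724306  0.9155931 ] tilt deg 23.709904610118432 res 1.7540427015271687
hinge dir from tilt [ 0.86356088  0.50424459 -0.        ] 30.281219405323316
[[394 241]
 [352 245]
 [346 175]
 [386 168]]
[394 241] [ 416.7 -375.4   64.7]
[352 245] [ 400.4 -234.1  121.9]
[346 175] [ 633.9 -233.3   70.5]
[386 168] [ 670.5 -376.8    7.9]
blk [382.28301887 203.49056604] 53
[[ 384.  202.  528. -336.  140.]
 [ 384.  203.  525. -336.  139.]
 [ 386.  202.  528. -342.  139.]
 [ 382.  202.  529. -330.  139.]
 [ 383.  203.  525. -333.  139.]
 [ 383.  201.  532. -333.  138.]
 [ 384.  201.  532. -337.  137.]
 [ 379.  202.  529. -321.  136.]
 [ 381.  203.  526. -328.  135.]
 [ 379.  204.  523. -321.  135.]
 [ 385.  202.  529. -340.  135.]
 [ 382.  203.  526. -331.  135.]
 [ 382.  201.  533. -331.  134.]
 [ 381.  204.  524. -328.  132.]
 [ 383.  204.  524. -334.  132.]
 [ 381.  201.  533. -329.  131.]
 [ 386.  203.  527. -344.  131.]
 [ 382.  204.  524. -331.  131.]
 [ 379.  203.  527. -322.  131.]
 [ 383.  202.  530. -335.  131.]
 [ 385.  203.  527. -341.  131.]
 [ 381.  202.  530. -3
[... 331 characters left out ...]
8.  126.]
 [ 377.  204.  525. -317.  125.]
 [ 380.  204.  525. -326.  125.]
 [ 387.  204.  525. -348.  123.]
 [ 378.  205.  523. -321.  120.]
 [ 377.  203.  530. -318.  120.]
 [ 384.  205.  523. -340.  118.]
 [ 379.  205.  523. -324.  118.]
 [ 386.  204.  526. -346.  118.]]
[[252.      178.     ]
 [253.      172.     ]
 [255.1081  172.35135]
 [254.1081  178.35135]]
lid z [117.82317297 122.19318978 125.37345609]
[[618.6  67.7 122.2]
 [637.9  64.3 122.2]
 [636.5  57.7 122.2]
 [617.3  61.1 122.2]]
[[253 172]
 [254 178]] [[637.9  64.3 122.2]
 [618.4  61.5 122.2]]
rack [[ 359. -621.   12.]
 [ 565. -548.  136.]]
dish [[209. 269.  10.]
 [291. 353.  25.]]
lid_all [[412.  -5.  50.]
 [658. 252. 132.]]
```

```bash
python3 - <<'E'
from h import *
from scipy.optimize import least_squares
im=cv2.imread("pics/top0.png"); p=vision.camera_params("top"); T=np.load("pics/T.npy")
np.set_printoptions(linewidth=180,suppress=True)
print(T[165:250:6,344:398:4,2].round(0))
hsv=cv2.cvtColor(im,cv2.COLOR_BGR2HSV)
m=cv2.inRange(hsv,(5,180,120),(19,255,255)); m[:, :330]=0
P=T[m>0]
f=lambda c:(P[:,2]-c[0]-c[1]*(P[:,0]-520)-c[2]*(P[:,1]+300))
s=least_squares(f,[60,0,0],loss='soft_l1',f_scale=3); c=s.x; print(c, np.median(abs(f(c))))
n=np.r_[-c[1:],1];n/=np.linalg.norm(n);print(n,np.degrees(np.arccos(n[2])))
o=-p['R'].T@p['t']
for uv in [(394,241),(352,245),(346,175),(386,168)]:
    dr=np.array([(uv[0]-p['cx'])/p['fx'],(uv[1]-p['cy'])/p['fy'],1])@p['R']
    g=lambda X:X[2]-c[0]-c[1]*(X[0]-520)-c[2]*(X[1]+300)
    a=g(o);b=g(o+dr); print(uv,(o+dr*a/(a-b)).round(1))
# lid corners: manual from crop (scale 3.3, offset 180,150)
q=np.array([[65,48],[322,74],[297,306],[36,278]])/3.3+[180,150]
print(plane(p,q,122).round(1))
E
```

```text
[[   6.    1.    2.   -2.    1.    1.   -5.    3.   -9.    1.   -3.   -1.    2.    1.]
 [   2.    2.   -8.   -7.    2.   71.   66.   81.   84.   87.   92.    1.   -3.   -3.]
 [  42.   42.   51.   48.   61.   64.   69.   72.   72.   79.   97.   95.   -4.    3.]
 [  35.   43.   48.   47.   63.   55.   74.   74.   87.   83.   90.  100.    5.  -10.]
 [  13.   41.   37.   42.   54.   59.   70.   72.   76.   81.   81.  102.    8.   -1.]
 [   8.   38.   40.   53.   51.   59.   63.   70.   83.   83.   91.  105.   -5.    1.]
 [  13.   27.   45.   53.   49.   54.   63.   72.   72.  135.  137.   92.   -1.    4.]
 [   9.   44.   50.   45.   47.   65.   70.   75.   72.   76.   88.   90.    1.    2.]
 [  17.   41.   42.   47.   51.   67.   62.   74.   81.   74.   85.   86.   91.    5.]
 [  10.   37.   43.   50.   51.   56.   65.   68.   79.   73.   75.   90.   88.   -3.]
 [  13.   38.   42.   44.   54.   53.   56.   72.   71.   76.   81.   88.   94.   -2.]
 [  19.   15.   39.   48.   54.   54.   63.   69.   70.   81.   77.   93.   92.   -1.]
 [  10.   36.   44.   47.   51.   48.   63.   65.   71.   78.   87.   90.   95.   -0.]
 [  16.   25.   33. 1749.   46.   48.   64.   61.   68.   81.   -3.   -0.   -4.   -4.]
 [  10.    5.    3.    3.   -5.    1.   -7.   -1.   -2.   -0.    4.   -8.   -6.   -1.]]
[65.09331092  0.01707528 -0.44603544] 2.9975728068674687
[-0.01559247  0.40730192  0.91316046] 24.05417646962118
(394, 241) [ 413.  -368.9   94. ]
(352, 245) [ 410.3 -245.7   39. ]
(346, 175) [ 641.8 -237.5   39.3]
(386, 168) [ 647.7 -358.5   93.4]
[[666.4 231.5 122. ]
 [634.6 -12.7 122. ]
 [413.6  16.  122. ]
 [445.8 258.2 122. ]]
```

Screen fold is about 24° (0.42 rad) and the hinge yaw is about 2.3°. Hinge mid ≈ (526,-236,34), so the tab should be at about (530,-334,113). Next: work out the pre-grasp move.

```bash
cat >> h.py <<'E'
from scipy.spatial.transform import Rotation as Ro
def delta(p,rpy):
    s=monitor.sense(); R0=Ro.from_euler('xyz',s['tcp_rot']); 
    R1=Ro.from_euler('xyz',rpy)
    return R0.inv().apply(np.array(p)-s['eef_pos']).round(1),(R0.inv()*R1).as_rotvec().round(3)
E
python3 - <<'E'
from h import *
for q in ([139,609,320],[335,138,320],[530,-333,210]): print(delta(q,[np.pi,0,0.04]))
p=vision.camera_params("top"); im=cv2.imread("pics/top0.png"); hsv=cv2.cvtColor(im,cv2.COLOR_BGR2HSV)
m=cv2.inRange(hsv,(20,120,100),(34,255,255)); m[:,:215]=0;m[:,245:]=0
v,u=np.where(m>0); print(u.mean(),v.mean(),plane(p,[[u.mean(),v.mean()]],168))
E
```

```text
(array([ -0.1,  -0.2, -89.3]), array([1.000e-03, 1.000e-03, 1.306e+00]))
(array([-415.5,  295.8,  -88.8]), array([1.000e-03, 1.000e-03, 1.306e+00]))
(array([-831.1,  590.9,   21.6]), array([1.000e-03, 1.000e-03, 1.306e+00]))
228.88679245283018 228.8490566037736 [[452.46857296 137.26399877 168.        ]]
```

```bash
python3 -m inch '[{"dp":[0,0,-40],"angular":[0,0,0],"fingers":0},{"dp":[-25,18,-80],"angular":[0,0,0.1],"fingers":0},{"dp":[-60,43,-100],"angular":[0,0,0.2],"fingers":0},{"dp":[-93,66,-100],"angular":[0,0,0.3],"fingers":0},{"dp":[-126,90,-100],"angular":[0,0,0.4],"fingers":0},{"dp":[-160,114,-100],"angular":[0,0,0.5],"fingers":0},{"dp":[-193,137,-100],"angular":[0,0,0.6],"fingers":0},{"dp":[-226,161,-100],"angular":[0,0,0.7],"fingers":0},{"dp":[-260,185,-100],"angular":[0,0,0.8],"fingers":0},{"dp":[-293,208,-100],"angular":[0,0,0.9],"fingers":0},{"dp":[-326,232,-100],"angular":[0,0,1.0],"fingers":0},{"dp":[-360,256,-100],"angular":[0,0,1.1],"fingers":0}]'; python3 - <<'E'
from h import *
print(monitor.sense()['qpos'],monitor.sense()['qvel'],delta([530,-333,230],[np.pi,0,0.04]))
E
```

```text
clock: 1.15
eef_pos: [306.6, 204.3, 331.3]
tcp_rot: [-3.141, -0.001, 0.242]
contact_force: [0.8, -0.4, 0.4]
opening: 1.001
[ 5.83720096e-01 -1.69561940e-01  1.99237702e+00 -9.02759770e-05
  1.31820371e+00  3.41984567e-01] [-1.3056667  -0.22587556  0.17817797 -0.00220931  0.03768168 -0.10234823] (array([ 88.2, 575.1, 101.3]), array([-0.   , -0.001,  0.202]))
```

```bash
python3 -m inch '[{"dp":[6,40,0],"angular":[0,0,0.05],"fingers":0},{"dp":[12,80,0],"angular":[0,0,0.1],"fingers":0},{"dp":[18,120,0],"angular":[0,0,0.15],"fingers":0},{"dp":[24,160,0],"angular":[0,0,0.206],"fingers":0},{"dp":[30,200,0],"angular":[0,0,0.206],"fingers":0},{"dp":[36,240,0],"angular":[0,0,0.206],"fingers":0},{"dp":[42,280,0],"angular":[0,0,0.206],"fingers":0},{"dp":[48,320,0],"angular":[0,0,0.206],"fingers":0},{"dp":[54,360,0],"angular":[0,0,0.206],"fingers":0},{"dp":[60,400,10],"angular":[0,0,0.206],"fingers":0},{"dp":[66,440,20],"angular":[0,0,0.206],"fingers":0},{"dp":[72,480,30],"angular":[0,0,0.206],"fingers":0}]' && python3 -m inch '[{"dp":[0,30,20],"angular":[0,0,0],"fingers":0},{"dp":[9,60,40],"angular":[0,0,0],"fingers":0},{"dp":[13,90,60],"angular":[0,0,0],"fingers":0},{"dp":[13,92,71],"angular":[0,0,0],"fingers":0},{"dp":[13,92,71],"angular":[0,0,0],"fingers":0},{"dp":[13,92,71],"angular":[0,0,0],"fingers":0}]'; python3 - <<'E'
from h import *
print(monitor.sense()['qpos'],delta([530,-333,230],[np.pi,0,0.04]))
im,d=vision.grab_frame("wrist"); cv2.imwrite("pics/w1.png",im); np.save("pics/w1.npy",d)
im,d=vision.grab_frame("side"); cv2.imwrite("pics/s1.png",im)
E
```

```text
clock: 2.15
eef_pos: [493.6, -244.0, 300.8]
tcp_rot: [3.142, -0.0, 0.039]
contact_force: [0.5, 0.6, 0.1]
opening: 1.002
clock: 2.65
eef_pos: [509.3, -332.6, 229.6]
tcp_rot: [-3.14, 0.002, 0.039]
contact_force: [0.4, -0.5, 0.6]
opening: 0.997
[-5.81140367e-01  3.30155939e-01  1.67044946e+00  3.26716924e-04
  1.14344584e+00 -6.20658289e-01] (array([20.7,  1.2, -0.5]), array([-0.002,  0.002, -0.001]))
```

View pics/w1.png

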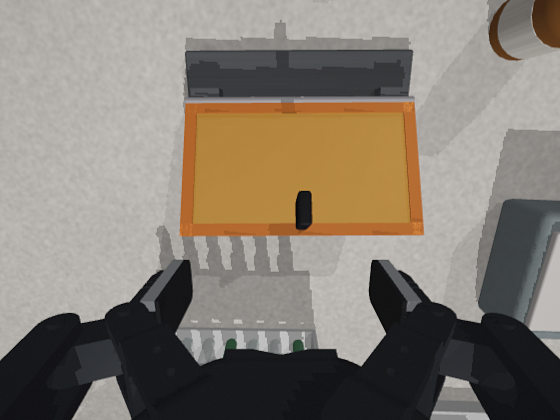

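Wrist view: tab at about (304,210), hinge strip on top, edges nearly parallel to the image x axis. I'll cast the tab's top onto its height.

```bash
python3 - <<'E'
from h import *
im=cv2.imread("pics/w1.png"); d=np.load("pics/w1.npy"); p=vision.camera_params("wrist")
hsv=cv2.cvtColor(im,cv2.COLOR_BGR2HSV)
m=cv2.inRange(hsv,(0,0,0),(180,255,70)); m[:150]=0;m[232:]=0;m[:,:280]=0;m[:,330:]=0
v,u=np.where(m>0);print(u.min(),u.max(),v.min(),v.max())
P=back(p,d,np.c_[u,v]); print(np.percentile(P,[3,50,97],axis=0).round(1))
print("tab ends", plane(p,[[304,192],[304,228]],132).round(1))
cn=[(183,235),(423,235),(414,103),(187,103)]; print(back(p,d,[(188,229),(416,229),(409,108),(191,108)]).round(1))
m=cv2.inRange(hsv,(8,150,120),(22,255,255));v,u=np.where(m[:240]>0);k=(u>185)&(u<420)&~((u>290)&(u<318)&(v>185));P=back(p,d,np.c_[u,v])[k]
from scipy.optimize import least_squares
s=least_squares(lambda c:P[:,2]-c[0]-c[1]*(P[:,0]-520)-c[2]*(P[:,1]+300),[60,0,0],loss='soft_l1',f_scale=3);print(s.x,np.degrees(np.arctan(np.hypot(*s.x[1:]))))
E
```

```text
296 311 191 229
[[ 524.1 -351.7  109.8]
 [ 528.7 -331.   135. ]
 [ 534.4 -316.4  141. ]]
tab ends [[ 528.8 -315.9  132. ]
 [ 530.8 -347.5  132. ]]
[[ 420.4 -365.3   97.9]
 [ 644.2 -356.2   97.5]
 [ 640.5 -241.1   44.9]
 [ 412.7 -250.4   44. ]]
[ 6.82297071e+01  2.28354218e-02 -4.56006922e-01] 24.540411515432993
```

```bash
python3 -m inch '[{"dp":[10,2,20],"angular":[0,0,0],"fingers":0},{"dp":[21,3,45],"angular":[0,0,0],"fingers":0},{"dp":[21,3,75],"angular":[0,0,0],"fingers":0},{"dp":[21,3,100],"angular":[0,0,0],"fingers":0},{"dp":[21,3,120],"angular":[0,0,0],"fingers":0},{"dp":[21,3,131],"angular":[0,0,0],"fingers":0},{"dp":[21,3,131],"angular":[0,0,0],"fingers":0},{"dp":[21,3,131],"angular":[0,0,0],"fingers":0}]'; python3 - <<'E'
from h import *
im,d=vision.grab_frame("wrist"); cv2.imwrite("pics/w2.png",im)
E
```

```text
clock: 3.42
eef_pos: [531.7, -335.2, 100.4]
tcp_rot: [3.141, -0.001, 0.041]
contact_force: [0.7, 0.2, -0.0]
opening: 1.003
```

View pics/w2.png

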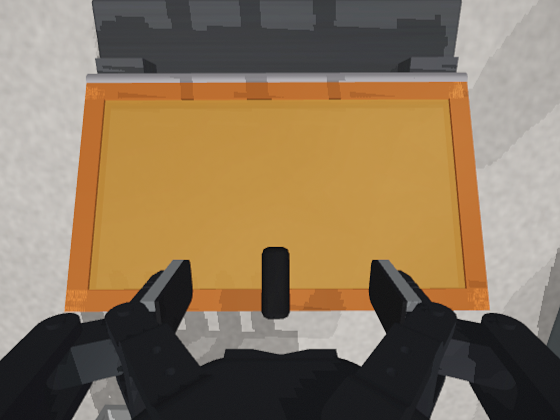

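Tab at (276,282) sits between the pads (190–370), about 2 mm off centre. Centre and close.

```bash
python3 -m inch '[{"dp":[-2,0,2],"angular":[0,0,0],"fingers":100},{"dp":[-2,0,2],"angular":[0,0,0],"fingers":255},{"dp":[-2,0,2],"angular":[0,0,0],"fingers":255},{"dp":[-2,0,2],"angular":[0,0,0],"fingers":255},{"dp":[-2,0,2],"angular":[0,0,0],"fingers":255},{"dp":[-2,0,2],"angular":[0,0,0],"fingers":255},{"dp":[-2,0,2],"angular":[0,0,0],"fingers":255},{"dp":[-2,0,2],"angular":[0,0,0],"fingers":255},{"dp":[-2,0,2],"angular":[0,0,0],"fingers":255},{"dp":[-2,0,2],"angular":[0,0,0],"fingers":255}]' 45; python3 - <<'E'
from h import *
im,d=vision.grab_frame("wrist"); cv2.imwrite("pics/w3.png",im)
s=monitor.sense(); print(s['eef_pos'],s['contact_force'],s['wrist_torque'],s['opening'])
g=s['eef_pos']+[0,0,18.7]
# arc about hinge using grasp point
h=np.array([-236,36.]); 
y=g[1]-h[0]; z=g[2]-h[1]; rr=np.hypot(y,z); a0=np.arctan2(z,-y); print("r",rr,"alpha",np.degrees(a0), "fold est",np.degrees(a0)-14.9)
for t in range(0,84,6):
    a=a0+np.radians(t); print(t,(-rr*np.cos(a)-y).round(1),(rr*np.sin(a)-z).round(1))
E
```

```text
clock: 4.3
eef_pos: [529.6, -335.7, 97.6]
tcp_rot: [3.141, -0.001, 0.04]
contact_force: [2.5, 0.2, 1.7]
opening: 0.137
[ 529.52287269 -335.65348276   97.52066326] [ 2.06153557 -0.35379708  2.81075149] [ 0.09631025 -0.23975308  0.1864558 ] 0.1318473163063386
r 127.93033822842136 alpha 38.833928766199584 fold est 23.933928766199585
0 0.0 -0.0
6 8.9 10.0
12 18.9 19.0
18 29.7 26.9
24 41.2 33.6
30 53.5 39.1
36 66.2 43.3
42 79.3 46.1
48 92.6 47.5
54 106.0 47.6
60 119.3 46.2
66 132.4 43.4
72 145.2 39.3
78 157.4 33.9
```

View pics/w3.png

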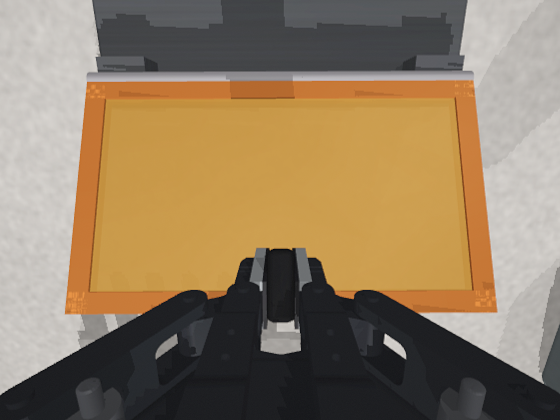

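Gripped. Fold along the arc with the tool vertical and the tab pivoting in the pads.

```bash
python3 -m inch '[{"dp":[0,-4,-5],"angular":[0,0,0],"fingers":255},{"dp":[0,-9,-10],"angular":[0,0,0],"fingers":255},{"dp":[0,-14,-15],"angular":[0,0,0],"fingers":255},{"dp":[0,-19,-19],"angular":[0,0,0],"fingers":255},{"dp":[0,-24,-23],"angular":[0,0,0],"fingers":255},{"dp":[0,-30,-27],"angular":[0,0,0],"fingers":255},{"dp":[0,-35.5,-30.5],"angular":[0,0,0],"fingers":255},{"dp":[0,-41,-33.5],"angular":[0,0,0],"fingers":255},{"dp":[0,-47,-36.5],"angular":[0,0,0],"fingers":255},{"dp":[0,-53.5,-39],"angular":[0,0,0],"fingers":255},{"dp":[0,-60,-41.5],"angular":[0,0,0],"fingers":255},{"dp":[0,-66,-43.5],"angular":[0,0,0],"fingers":255}]'; python3 - <<'E'
from h import *
s=monitor.sense(); print(s['eef_pos'],s['contact_force'],s['wrist_torque'],s['opening'])
im,d=vision.grab_frame("wrist"); cv2.imwrite("pics/w4.png",im)
E
```

```text
clock: 5.35
eef_pos: [526.6, -269.6, 139.7]
tcp_rot: [3.141, -0.0, 0.04]
contact_force: [6.3, -3.8, -13.2]
opening: 0.133
[ 526.57303232 -269.61412035  139.74970655] [  6.3303003   -3.77125719 -13.23610569] [-0.94377704 -1.01416928  0.14741091] 0.13310358988660753
```

View pics/w4.png

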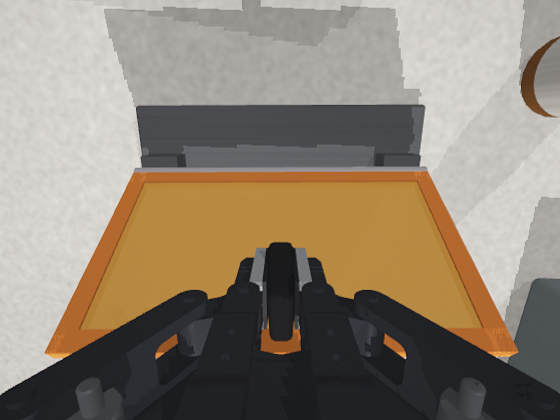

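Tracking well at about 60° of fold. Continue to upright.

```bash
python3 -m inch '[{"dp":[0.5,-6,-1],"angular":[0,0,0],"fingers":255},{"dp":[0.5,-12,-2],"angular":[0,0,0],"fingers":255},{"dp":[0.5,-18,-3],"angular":[0,0,0],"fingers":255},{"dp":[0.5,-24,-3.5],"angular":[0,0,0],"fingers":255},{"dp":[0.5,-30,-4],"angular":[0,0,0],"fingers":255},{"dp":[0.5,-36,-4],"angular":[0,0,0],"fingers":255},{"dp":[0.5,-42,-4],"angular":[0,0,0],"fingers":255},{"dp":[0.5,-48,-3],"angular":[0,0,0],"fingers":255},{"dp":[0.5,-54,-2.5],"angular":[0,0,0],"fingers":255},{"dp":[0.5,-60,-1],"angular":[0,0,0],"fingers":255},{"dp":[0.5,-66,0],"angular":[0,0,0],"fingers":255},{"dp":[0.5,-66,0],"angular":[0,0,0],"fingers":255}]'; python3 - <<'E'
from h import *
s=monitor.sense(); print(s['eef_pos'],s['contact_force'],s['wrist_torque'],s['opening'])
for n in ("wrist","top","side"):
    im,d=vision.grab_frame(n); cv2.imwrite(f"pics/{n}5.png",im); np.save(f"pics/{n}5.npy",d)
E
```

```text
clock: 6.4
eef_pos: [523.7, -203.7, 140.3]
tcp_rot: [3.14, 0.001, 0.041]
contact_force: [0.4, -2.8, -5.3]
opening: 0.131
[ 523.73737555 -203.68410877  140.27141301] [ 0.4291055  -2.79545345 -5.30011888] [-0.73792743 -0.30392552  0.0933999 ] 0.1313692687796513
```

View pics/wrist5.png

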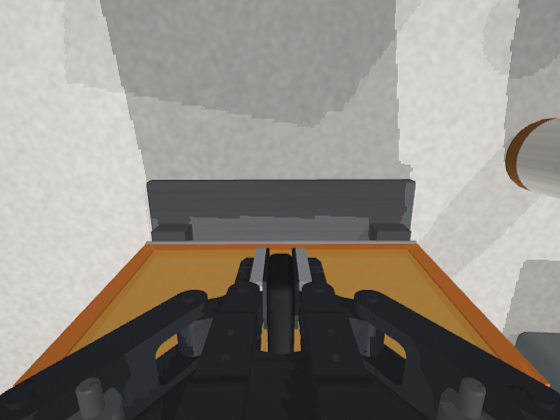

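View pics/top5.png

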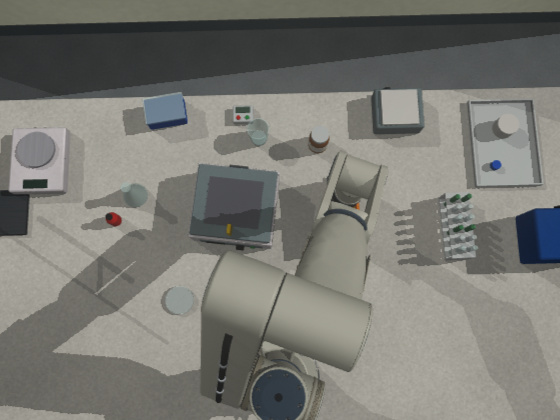

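View pics/side5.png

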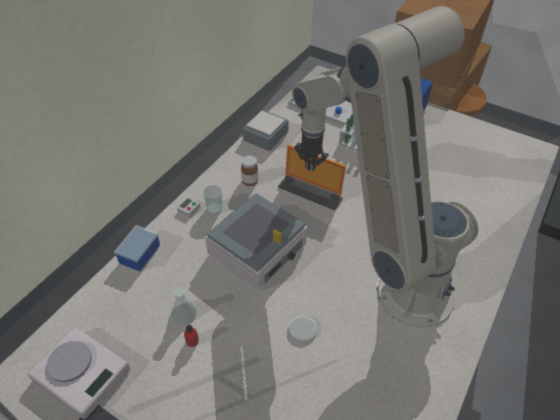

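Side view shows the screen standing near (315,172). Measure its angle from the wrist and side depth.

```bash
cat >> h.py <<'E'
def screen_ang(n,im,d,p):
    hsv=cv2.cvtColor(im,cv2.COLOR_BGR2HSV); m=cv2.inRange(hsv,(5,150,60),(24,255,255)); m=cv2.erode(m,np.ones((3,3)))
    v,u=np.where(m>0); P=back(p,d,np.c_[u,v]); k=(P[:,0]>400)&(P[:,0]<660)&(P[:,1]<-150)&(P[:,1]>-400)&(P[:,2]>30)&(P[:,2]<210); P=P[k]
    a=.04; y=-np.sin(a)*(P[:,0]-526)+np.cos(a)*P[:,1]
    from scipy.optimize import least_squares
    s=least_squares(lambda c:(y-c[0]-c[1]*(P[:,2]-100))/np.hypot(1,c[1]),[-235,0],loss='soft_l1',f_scale=3)
    print(n,len(P),"fold deg",90+np.degrees(np.arctan(s.x[1])),"y@z100",s.x[0],"zmax",np.percentile(P[:,2],98), "mad",np.median(abs(s.fun)))
E
python3 - <<'E'
from h import *
for n in ("wrist","side"):
    screen_ang(n,cv2.imread(f"pics/{n}5.png"),np.load(f"pics/{n}5.npy"),vision.camera_params(n))
E
```

```text
wrist 18421 fold deg 85.9805990368757 y@z100 -240.23825302054448 zmax 165.48552234220298 mad 0.5958815312931763
side 1051 fold deg 86.68586349242904 y@z100 -239.56661260256766 zmax 167.25567620553318 mad 2.553131571481375
```

Fold is about 86°, so push another 4° (~9 mm), then recheck.

```bash
python3 -m inch '[{"dp":[0,-3,0.7],"angular":[0,0,0],"fingers":255},{"dp":[0,-6,1.5],"angular":[0,0,0],"fingers":255},{"dp":[0,-9,2.4],"angular":[0,0,0],"fingers":255},{"dp":[0,-9,2.4],"angular":[0,0,0],"fingers":255},{"dp":[0,-9,2.4],"angular":[0,0,0],"fingers":255}]'; python3 - <<'E'
from h import *
for n in ("wrist","side"):
    p=vision.camera_params(n); im,d=vision.grab_frame(n); screen_ang(n,im,d,p)
E
```

```text
clock: 6.97
eef_pos: [523.4, -195.1, 138.0]
tcp_rot: [3.141, 0.001, 0.04]
contact_force: [-0.9, -4.7, -5.3]
opening: 0.139
wrist 14959 fold deg 89.7433278150861 y@z100 -236.1632419204009 zmax 164.29456289696506 mad 0.6113415492175891
side 924 fold deg 90.01161811035587 y@z100 -235.2624571421923 zmax 168.55635063599 mad 2.2535754752431947
```

At 90°. Release and rise straight up.

```bash
python3 -m inch '[{"dp":[0,0,0],"angular":[0,0,0],"fingers":120},{"dp":[0,0,0],"angular":[0,0,0],"fingers":60},{"dp":[0,0,0],"angular":[0,0,0],"fingers":60},{"dp":[0,0,0],"angular":[0,0,0],"fingers":60},{"dp":[0,0,0],"angular":[0,0,0],"fingers":60},{"dp":[0,0,-20],"angular":[0,0,0],"fingers":60},{"dp":[0,0,-50],"angular":[0,0,0],"fingers":60},{"dp":[0,0,-80],"angular":[0,0,0],"fingers":0},{"dp":[0,0,-120],"angular":[0,0,0],"fingers":0},{"dp":[0,0,-160],"angular":[0,0,0],"fingers":0},{"dp":[0,0,-170],"angular":[0,0,0],"fingers":0},{"dp":[0,0,-170],"angular":[0,0,0],"fingers":0}]'; python3 - <<'E'
from h import *
for n in ("wrist","side"):
    p=vision.camera_params(n); im,d=vision.grab_frame(n); screen_ang(n,im,d,p); cv2.imwrite(f"pics/{n}6.png",im)
t=np.radians(-7.5)
for q in ([453,137.5,310],): print(delta(q,[np.pi,0,np.pi/2+t]), monitor.sense()['qpos'])
E
```

```text
clock: 8.07
eef_pos: [525.8, -195.1, 312.5]
tcp_rot: [3.139, -0.007, 0.04]
contact_force: [0.1, 0.5, -0.0]
opening: 1.001
wrist 7958 fold deg 89.32479089727097 y@z100 -236.6782801438214 zmax 178.62043011076952 mad 0.49900953181532226
side 1045 fold deg 90.16929812991164 y@z100 -235.51273273522898 zmax 169.71590949074266 mad 2.428154221131479
(array([ -57.4, -334.5,   -2. ]), array([-0. , -0. , -1.4])) [-3.58183306e-01  1.83498874e-01  1.68705835e+00  1.05646139e-04
  1.27100368e+00 -3.98269868e-01]
```

View pics/wrist6.png

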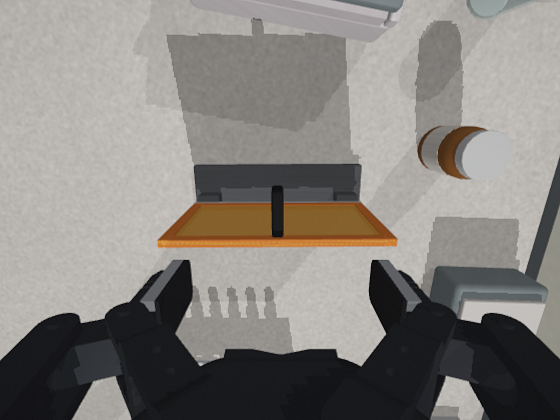

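Screen is upright (89–90°). Move over the heater tab.

```bash
python3 -m inch '[{"dp":[-4,-28,0],"angular":[0,0,-0.117],"fingers":0},{"dp":[-9,-56,0],"angular":[0,0,-0.233],"fingers":0},{"dp":[-14,-84,0],"angular":[0,0,-0.35],"fingers":0},{"dp":[-19,-112,0],"angular":[0,0,-0.467],"fingers":0},{"dp":[-24,-140,0],"angular":[0,0,-0.583],"fingers":0},{"dp":[-29,-168,0],"angular":[0,0,-0.7],"fingers":0},{"dp":[-34,-196,0],"angular":[0,0,-0.817],"fingers":0},{"dp":[-39,-224,0],"angular":[0,0,-0.933],"fingers":0},{"dp":[-44,-252,0],"angular":[0,0,-1.05],"fingers":0},{"dp":[-49,-280,0],"angular":[0,0,-1.167],"fingers":0},{"dp":[-54,-310,0],"angular":[0,0,-1.283],"fingers":0},{"dp":[-57,-334,0],"angular":[0,0,-1.4],"fingers":0}]' && python3 -m inch '[{"dp":[0,0,10],"angular":[0,0,0],"fingers":0},{"dp":[0,0,30],"angular":[0,0,0],"fingers":0},{"dp":[0,0,30],"angular":[0,0,0],"fingers":0},{"dp":[0,0,30],"angular":[0,0,0],"fingers":0}]'; python3 - <<'E'
from h import *
s=monitor.sense();p=vision.camera_params("wrist"); print(s['eef_pos'],s['tcp_rot'],"cam",-p['R'].T@p['t'])
im,d=vision.grab_frame("wrist"); cv2.imwrite("pics/w7.png",im); np.save("pics/w7.npy",d)
hsv=cv2.cvtColor(im,cv2.COLOR_BGR2HSV);m=cv2.inRange(hsv,(18,120,80),(36,255,255)); v,u=np.where(m>0)
print(u.min(),u.max(),v.min(),v.max()); P=back(p,d,np.c_[u,v]); print(np.percentile(P,[3,50,97],axis=0).round(1))
top=P[:,2]>164; print(P[top].mean(0), np.percentile(P[top],[3,97],axis=0).round(1))
E
```

```text
clock: 9.17
eef_pos: [451.8, 138.3, 306.1]
tcp_rot: [-3.138, 0.001, 1.446]
contact_force: [-0.1, 0.8, 0.2]
opening: 0.996
clock: 9.5
eef_pos: [452.2, 136.2, 276.3]
tcp_rot: [-3.137, 0.002, 1.439]
contact_force: [-0.4, -0.1, 0.1]
opening: 1.001
[452.20514263 136.19599079 276.27492843] [-3.13713014e+00  2.11180998e-03  1.43917564e+00] cam [382.39863036 145.73221838 420.84716263]
0 289 184 358
[[ 438.7 -237.3   56.6]
 [ 557.3 -233.8   81. ]
 [ 605.8  142.6  173. ]]
[449.87665818 138.13949658 178.82683381] [[438.2 131.8 168.2]
 [465.8 145.  174.5]]
```

View pics/w7.png

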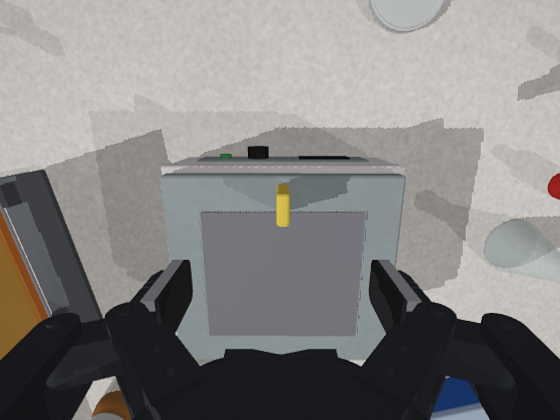

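Tab at (283,206), nearly centred. Descend and grip.

```bash
python3 -m inch '[{"dp":[1.5,0,25],"angular":[0,0,0],"fingers":0},{"dp":[1.5,0,55],"angular":[0,0,0],"fingers":0},{"dp":[1.5,0,85],"angular":[0,0,0],"fingers":0},{"dp":[1.5,0,110],"angular":[0,0,0],"fingers":0},{"dp":[1.5,0,130],"angular":[0,0,0],"fingers":0},{"dp":[1.5,0,142],"angular":[0,0,0],"fingers":0},{"dp":[1.5,0,142],"angular":[0,0,0],"fingers":0},{"dp":[1.5,0,142],"angular":[0,0,0],"fingers":0}]'; python3 - <<'E'
from h import *
im,d=vision.grab_frame("wrist"); cv2.imwrite("pics/w8.png",im)
E
```

```text
clock: 10.22
eef_pos: [454.1, 138.0, 136.6]
tcp_rot: [-3.141, 0.0, 1.439]
contact_force: [0.0, 0.2, 0.3]
opening: 1.0
```

View pics/w8.png

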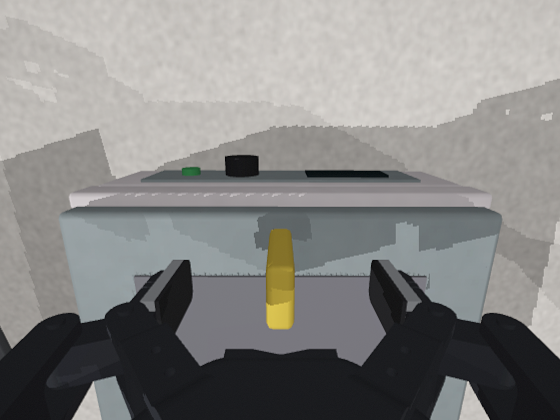

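```bash
python3 -m inch '[{"dp":[0,0,3],"angular":[0,0,0],"fingers":100},{"dp":[0,0,3],"angular":[0,0,0],"fingers":255},{"dp":[0,0,3],"angular":[0,0,0],"fingers":255},{"dp":[0,0,3],"angular":[0,0,0],"fingers":255},{"dp":[0,0,3],"angular":[0,0,0],"fingers":255},{"dp":[0,0,3],"angular":[0,0,0],"fingers":255},{"dp":[0,0,3],"angular":[0,0,0],"fingers":255},{"dp":[0,0,3],"angular":[0,0,0],"fingers":255},{"dp":[0,0,3],"angular":[0,0,0],"fingers":255},{"dp":[0,0,3],"angular":[0,0,0],"fingers":255}]' 60; python3 - <<'E'
from h import *
im,d=vision.grab_frame("wrist"); cv2.imwrite("pics/w9.png",im)
p=vision.camera_params("side"); im,d=vision.grab_frame("side"); screen_ang("side",im,d,p)
s=monitor.sense(); print(s['eef_pos'],s['contact_force'],s['opening'])
zg=s['eef_pos'][2]+18.7
# in (u, z) plane relative to hinge: grasp at (-205, zg-103)
a,b=-205.,zg-103
for t in np.arange(0,52,2.5):
    T=np.radians(t); F=T/2
    gu=a*np.cos(T)+b*np.sin(T); gz=-a*np.sin(T)+b*np.cos(T)
    du,dz=gu-a,gz-b
    # tool z dir: down rotated by F about v: (-sinF,-cosF)
    tu=du+18.7*(-np.sin(F)); tz=dz+18.7*(1-np.cos(F))
    print(t,"dp y",round(tu,1),"dp z",round(-tz,1),"ang x",round(F,3))
E
```

```text
clock: 11.1
eef_pos: [453.9, 137.8, 133.7]
tcp_rot: [3.141, 0.001, 1.44]
contact_force: [-0.4, -4.8, 5.5]
opening: 0.134
side 535 fold deg 90.19273709533282 y@z100 -235.22583495047738 zmax 166.42306870805743 mad 2.431494703153328
[453.85495197 137.7981857  133.72941553] [-1.66541912 -4.66267248  5.03948052] 0.13318883401897724
0.0 dp y 0.0 dp z -0.0 ang x 0.0
2.5 dp y 1.9 dp z -8.9 ang x 0.022
5.0 dp y 4.3 dp z -17.7 ang x 0.044
7.5 dp y 7.0 dp z -26.4 ang x 0.065
10.0 dp y 10.1 dp z -34.9 ang x 0.087
12.5 dp y 13.5 dp z -43.3 ang x 0.109
15.0 dp y 17.3 dp z -51.5 ang x 0.131
17.5 dp y 21.5 dp z -59.6 ang x 0.153
20.0 dp y 26.0 dp z -67.4 ang x 0.175
22.5 dp y 30.9 dp z -75.0 ang x 0.196
25.0 dp y 36.0 dp z -82.4 ang x 0.218
27.5 dp y 41.5 dp z -89.6 ang x 0.24
30.0 dp y 47.3 dp z -96.5 ang x 0.262
32.5 dp y 53.4 dp z -103.2 ang x 0.284
35.0 dp y 59.8 dp z -109.5 ang x 0.305
37.5 dp y 66.4 dp z -115.6 ang x 0.327
40.0 dp y 73.3 dp z -121.3 ang x 0.349
42.5 dp y 80.5 dp z -126.8 ang x 0.371
45.0 dp y 87.8 dp z -131.9 ang x 0.393
47.5 dp y 95.4 dp z -136.7 ang x 0.415
50.0 dp y 103.2 dp z -141.1 ang x 0.436
```

View pics/w9.png

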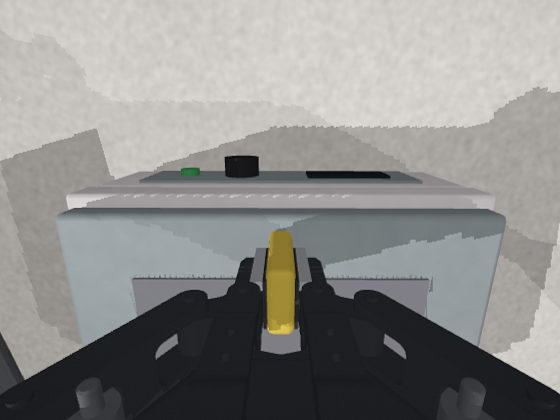

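Tab gripped at (281,285), and the screen is confirmed at 90° before lifting. Lift along the arc, tilting the tool by half the lid angle.

```bash
python3 -m inch '[{"dp":[0,1.9,-8.9],"angular":[0.022,0,0],"fingers":255},{"dp":[0,4.3,-17.7],"angular":[0.044,0,0],"fingers":255},{"dp":[0,7,-26.4],"angular":[0.065,0,0],"fingers":255},{"dp":[0,10.1,-34.9],"angular":[0.087,0,0],"fingers":255},{"dp":[0,13.5,-43.3],"angular":[0.109,0,0],"fingers":255},{"dp":[0,17.3,-51.5],"angular":[0.131,0,0],"fingers":255},{"dp":[0,21.5,-59.6],"angular":[0.153,0,0],"fingers":255},{"dp":[0,26,-67.4],"angular":[0.175,0,0],"fingers":255},{"dp":[0,30.9,-75],"angular":[0.196,0,0],"fingers":255},{"dp":[0,36,-82.4],"angular":[0.218,0,0],"fingers":255},{"dp":[0,36,-82.4],"angular":[0.218,0,0],"fingers":255}]'; python3 - <<'E'
from h import *
s=monitor.sense(); print(s['eef_pos'],s['contact_force'],s['wrist_torque'],s['opening'],s['qpos'])
for n in ("wrist","side"):
    im,d=vision.grab_frame(n); cv2.imwrite(f"pics/{n}10.png",im)
a,b=-205.,49.4
g=lambda t:(a*np.cos(t)+b*np.sin(t),-a*np.sin(t)+b*np.cos(t))
t0=np.radians(25);F0=t0/2
def tcp(t): F=t/2; x,z=g(t); return np.array([x-18.7*np.sin(F),z-18.7*np.cos(F)])
ey=np.array([np.cos(F0),-np.sin(F0)]); ez=np.array([-np.sin(F0),-np.cos(F0)])
for t in np.arange(27.5,56,2.5):
    D=tcp(np.radians(t))-tcp(t0); print(t,(D@ey).round(1),(D@ez).round(1),np.radians((t-25)/2).round(3))
E
```

```text
clock: 12.12
eef_pos: [489.4, 133.0, 216.0]
tcp_rot: [-2.92, 0.001, 1.44]
contact_force: [-4.1, -2.8, -2.1]
opening: 0.13
[489.42123094 132.97439367 215.97586184] [-4.12489028 -2.81485375 -2.10516792] [-0.2255642   0.64634274 -0.04286786] 0.130137733795971 [ 0.21311857  0.30367176  1.76088703  0.07591051  1.28687202 -1.25534773]
27.5 3.8 -8.2 0.022
30.0 8.0 -16.2 0.044
32.5 12.5 -24.0 0.065
35.0 17.3 -31.6 0.087
37.5 22.5 -38.9 0.109
40.0 28.0 -46.0 0.131
42.5 33.8 -52.9 0.153
45.0 39.8 -59.5 0.175
47.5 46.2 -65.8 0.196
50.0 52.8 -71.8 0.218
52.5 59.7 -77.6 0.24
55.0 66.8 -83.0 0.262
```

View pics/side10.png

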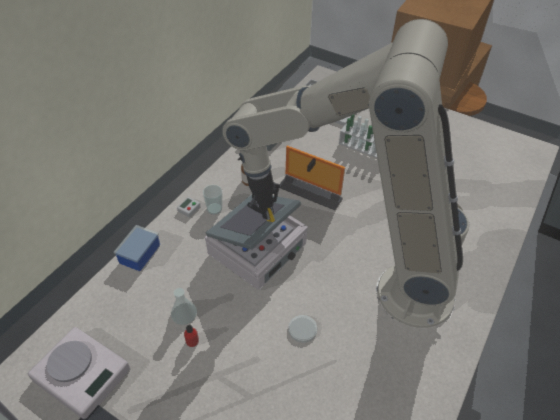

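View pics/wrist10.png

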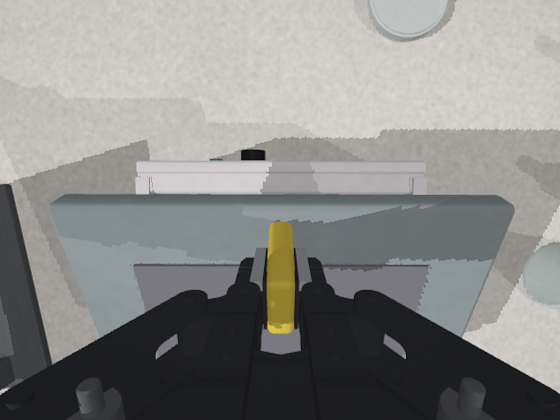

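Lid is rising at (255,220) and the grip is firm. Continue to 50°.

```bash
python3 -m inch '[{"dp":[0,3.8,-8.2],"angular":[0.022,0,0],"fingers":255},{"dp":[0,8,-16.2],"angular":[0.044,0,0],"fingers":255},{"dp":[0,12.5,-24],"angular":[0.065,0,0],"fingers":255},{"dp":[0,17.3,-31.6],"angular":[0.087,0,0],"fingers":255},{"dp":[0,22.5,-38.9],"angular":[0.109,0,0],"fingers":255},{"dp":[0,28,-46],"angular":[0.131,0,0],"fingers":255},{"dp":[0,33.8,-52.9],"angular":[0.153,0,0],"fingers":255},{"dp":[0,39.8,-59.5],"angular":[0.175,0,0],"fingers":255},{"dp":[0,46.2,-65.8],"angular":[0.196,0,0],"fingers":255},{"dp":[0,52.8,-71.8],"angular":[0.218,0,0],"fingers":255},{"dp":[0,52.8,-71.8],"angular":[0.218,0,0],"fingers":255},{"dp":[0,52.8,-71.8],"angular":[0.218,0,0],"fingers":255}]'; python3 - <<'E'
from h import *
from scipy.optimize import least_squares
s=monitor.sense(); print(s['eef_pos'],s['tcp_rot'],s['contact_force'],s['wrist_torque'],s['opening'],s['qpos'])
t=np.radians(-7.5);u_=np.array([np.cos(t),np.sin(t),0])
R=Ro.from_euler('xyz',s['tcp_rot']).as_matrix(); g=s['eef_pos']-18.7*R[:,2]
hg=np.array([453.9,137.8,103])+205*u_; x=(g-hg)@u_; z=g[2]-103; print("lid by arm deg",np.degrees(np.arctan2(z,-x)-np.arctan2(49.4,205)),"r",np.hypot(x,z))
for n in ("wrist","side","top"):
    p=vision.camera_params(n); im,d=vision.grab_frame(n); cv2.imwrite(f"pics/{n}11.png",im); np.save(f"pics/{n}11.npy",d)
    if n!="top": screen_ang(n,im,d,p)
    hsv=cv2.cvtColor(im,cv2.COLOR_BGR2HSV); m=cv2.inRange(hsv,(80,25,40),(110,140,190)); v,u=np.where(m>0);P=back(p,d,np.c_[u,v])
    a=(P-hg)@u_; b=(P-hg)@[-u_[1],u_[0],0]; k=(a<20)&(a>-250)&(abs(b)<135)&(P[:,2]>130)&(P[:,2]<320)
    P,a=P[k],a[k]; f=lambda c:((P[:,2]-c[0])*np.cos(c[1])+a*np.sin(c[1]))
    if k.sum()>50:
        q=least_squares(f,[120,.8],loss='soft_l1',f_scale=3); print(n,k.sum(),"lid deg",np.degrees(q.x[1]),q.x[0],np.median(abs(q.fun)))
E
```

```text
clock: 13.22
eef_pos: [555.3, 124.2, 273.9]
tcp_rot: [-2.704, 0.002, 1.44]
contact_force: [-4.5, -4.2, 0.5]
opening: 0.132
[555.25435024 124.18085598 273.91943108] [-2.70355529e+00  1.82081466e-03  1.43993892e+00] [-4.51027242 -4.21641295  0.52452468] [-0.49132122  0.55823799  0.21590267] 0.13207757901087624 [ 0.14796749  0.47283358  1.4279354   0.11591383  1.6637167  -1.30560053]
lid by arm deg 49.67294918393711 r 210.4203612748092
wrist 423 fold deg 106.09330590561589 y@z100 -217.612209413949 zmax 47.13651439287054 mad 0.4347871392222016
wrist 433 lid deg 40.8258719544322 162.69490738839713 2.8691546675450468
side 1173 fold deg 90.28050695303884 y@z100 -235.5231189801398 zmax 169.14173567865595 mad 2.395168196648566
side 103 lid deg 47.53299522365633 128.91409653844434 2.7653814103702956
top 109 lid deg 48.381464816704046 133.12500266308587 1.746237596823967
```

View pics/side11.png

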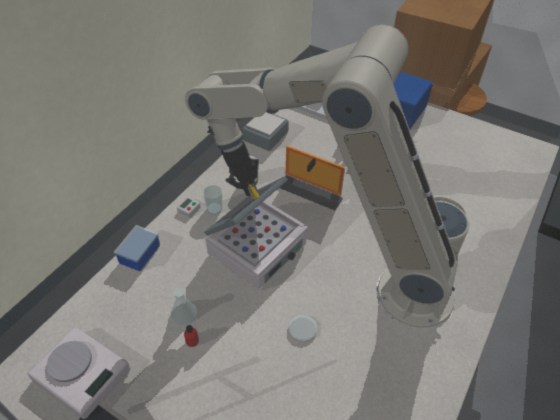

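View pics/wrist11.png

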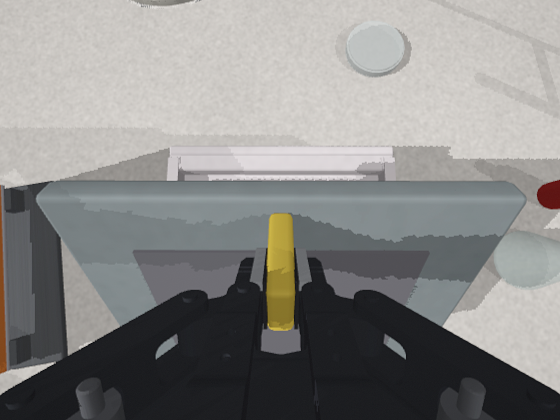

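View pics/top11.png

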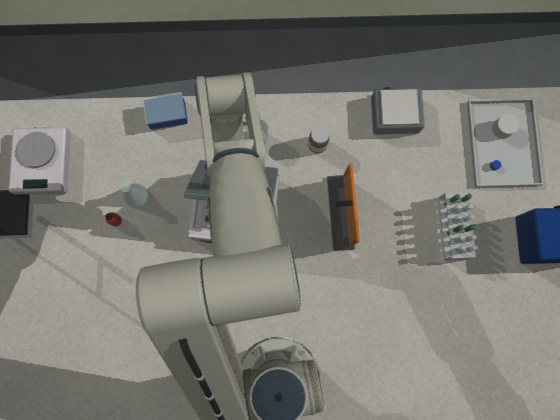

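```bash
python3 - <<'E'
from h import *
d=np.load("pics/wrist11.npy");p=vision.camera_params("wrist")
uv=[(u,v) for v in range(205,285,2) for u in list(range(110,225,3))+list(range(335,455,3)) if not (v>255 and 200<u<360)]
P=back(p,d,uv); P=P[np.isfinite(P).all(1)&(P[:,2]>120)]
for _ in range(4):
    c=P.mean(0); n=np.linalg.svd(P-c,full_matrices=False)[2][2]; n*=np.sign(n[2]); r=(P-c)@n; P=P[abs(r)<max(3,2*r.std())]
print(len(P),n,"lid deg",np.degrees(np.arccos(n[2])),r.std())
s=monitor.sense();R=Ro.from_euler('xyz',s['tcp_rot']).as_matrix();g=s['eef_pos']-18.7*R[:,2];print("grasp above lid plane",(g-c)@n)
print(s['clock'],s['contact_force'],s['opening'])
# compare bystanders before/after
a=cv2.imread("pics/side0.png");b=cv2.imread("pics/side11.png")
for nm,(x,y,w,h) in dict(flask=(165,280,35,45),dropper=(180,320,22,30),beaker=(200,182,25,35),jar=(240,152,22,36)).items(): print(nm,cv2.absdiff(a,b)[y:y+h,x:x+w].mean().round(1))
a=cv2.imread("pics/top0.png");b=cv2.imread("pics/top11.png")
for nm,(x,y,w,h) in dict(rack=(438,190,40,75),dish=(162,285,34,33),jar=(305,122,28,34),flask=(120,180,30,30),dropper=(103,208,20,20)).items(): print(nm,cv2.absdiff(a,b)[y:y+h,x:x+w].mean().round(1))
E
```

```text
2908 [ 0.73283578 -0.0975225   0.67338034] lid deg 47.67149972707348 0.8174944570972174
grasp above lid plane 31.785631639135115
13.3667 [-3.74949446 -5.29474939 -2.46792095] 0.13100329029624289
flask 9.8
dropper 12.9
beaker 5.4
jar 42.7
rack 3.4
dish 12.2
jar 3.4
flask 9.1
dropper 14.7
```

Two lid estimates: 49.7° from the arm and 47.7° from the wrist plane. I'll add about 1.3° to split the difference.

```bash
python3 -m inch '[{"dp":[0,1.4,-1.7],"angular":[0.005,0,0],"fingers":255},{"dp":[0,2.8,-3.5],"angular":[0.01,0,0],"fingers":255},{"dp":[0,2.8,-3.5],"angular":[0.01,0,0],"fingers":255},{"dp":[0,2.8,-3.5],"angular":[0.01,0,0],"fingers":255},{"dp":[0,2.8,-3.5],"angular":[0.01,0,0],"fingers":255},{"dp":[0,2.8,-3.5],"angular":[0.01,0,0],"fingers":255}]'; python3 - <<'E'
from h import *
p=vision.camera_params("wrist"); im,d=vision.grab_frame("wrist"); cv2.imwrite("pics/w12.png",im)
uv=[(u,v) for v in range(205,285,2) for u in list(range(110,225,3))+list(range(335,455,3)) if not (v>255 and 200<u<360)]
P=back(p,d,uv); P=P[P[:,2]>120]
for _ in range(4):
    c=P.mean(0); n=np.linalg.svd(P-c,full_matrices=False)[2][2]; n*=np.sign(n[2]); r=(P-c)@n; P=P[abs(r)<max(3,2*r.std())]
print("lid deg",np.degrees(np.arccos(n[2])))
p=vision.camera_params("side"); im,d=vision.grab_frame("side"); screen_ang("side",im,d,p)
s=monitor.sense();t=np.radians(-7.5);u_=np.array([np.cos(t),np.sin(t),0])
R=Ro.from_euler('xyz',s['tcp_rot']).as_matrix(); g=s['eef_pos']-18.7*R[:,2]
hg=np.array([453.9,137.8,103])+205*u_; x=(g-hg)@u_; z=g[2]-103; print("arm deg",np.degrees(np.arctan2(z,-x)-np.arctan2(49.4,205)),s['qvel'].round(3),s['contact_force'],s['opening'])
# bystander centroids by colour/position: dropper red
for nm in("top0","top11"):
    h=cv2.cvtColor(cv2.imread(f"pics/{nm}.png"),cv2.COLOR_BGR2HSV); m=cv2.inRange(h,(170,100,60),(180,255,255))|cv2.inRange(h,(0,150,60),(4,255,255)); m[:,:95]=0;m[:,130:]=0;v,u=np.where(m>0);print(nm,"dropper",u.mean(),v.mean())
E
```

```text
clock: 13.87
eef_pos: [558.7, 123.7, 275.8]
tcp_rot: [-2.694, 0.002, 1.44]
contact_force: [-4.8, -4.6, -2.7]
opening: 0.128
lid deg 48.89265494879415
side 1159 fold deg 90.11859874269051 y@z100 -235.40886007879428 zmax 169.10869306897345 mad 2.346568307881694
arm deg 50.78737759646156 [-0.    -0.001  0.    -0.     0.002  0.001] [-4.80272916 -4.7900748  -1.6619328 ] 0.13377544701635605
top0 dropper 114.3047619047619 219.10476190476192
top11 dropper 111.79166666666667 219.54166666666666
```

```bash
python3 -c "
from rig import sign_off
print(sign_off())"
```

```text
the job is handed in; nothing more can be done
None
```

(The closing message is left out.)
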